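Show a capping chuck to the inspection camera

ROBOT

A 6-joint arm with a two-finger parallel gripper is mounted at the origin on the work surface; the furniture and walls round the work are solid. World frame = base frame: x ahead of the robot, y to its left, z up, the work surface at z = 0. Lengths are in m, angles in rad, forces in N, time in s.
With the tool pointing down it reaches from about 0.4 to 0.825 m from the base axis. Payload 7 kg.
Tool frame: the origin (TCP) lies midway between the tips of the shut fingers; the grasp point (between the pads) lies hold_point_z behind it (hold_point_z is the distance from the TCP to the grasp point, in m); z points along the fingers, y is the line along which they close (so a half turn about z gives the same grasp; the last joint's range is limited). The gripper opens to 88 mm and grips with 3 to 60 N. Pads are 19 mm wide; open, the fingers measure 130 mm over their backs; the gripper's body (78 mm by 193 mm) begins 47 mm behind the grasp point.
Start: joints at [1.577, 0.359, 0.012, 0, -1.224, -0.288], TCP at [0.188, 0.648, 0.227] pointing down, gripper open.
Joint ranges: [-3.07, 3.07], [-1.43, 2.12], [-1.02, 1.25], [-3.03, 1.67], [-3.05, -0], [-3.03, 3.03]. Speed limits (rad/s): [2.39, 2.39, 3.01, 3.14, 3.14, 3.14].

INTERFACE

Orientations are given as [roll, pitch, yaw] about the fixed x, y, z axes, in that order (R = Rz(yaw) Ry(pitch) Rx(roll)).
In Python, from station import * gives the robot as it stands.
- The arm moves only by the tool apply_moves, never from a script. Its argument "steps" is a list of rows, each an object with "translation": the shift along the world's x, y, z scaled (see below), a list of three; "rotation": the turn, a rotation vector about the world's x, y, z scaled (see below), a list of three. A call has exactly 10 rows; each row is the pose to reach, as a shift and turn from the pose commanded when the call began; what a row does not reach only later rows make up. The controller multiplies each number of a shift by 250 mm and each number of a turn by 30 degrees. A row lasts 1/12 s, in which the tool goes at most 41.7 mm and 7.16 degrees, less where a joint would pass 70% of its speed; a pose out of reach is approached as far as the arm can. A call with a number of a shift or a turn outside -1 to 1 is refused whole. A call with a gripper value outside its range is refused whole. "jaw" is the closure, from -1 (fully open) to 1 (shut), so that 0 is half open, set as the call begins (left out, the last holds). The fingers move at their own pace and stop on an object; "newtons" is the grip in N (left out, the last holds). Time passes only in rows, so rows that repeat a pose let the fingers close, or fill a call up. It gives the time, the measured TCP pose, the force, the opening and the grip force at its end, in the units of the state.
- get_state(): the state, without advancing time (a new reading comes with each control period).
- grab_frame(name): name is "scene" or "top" or "wrist"; returns the picture (400x640x3 uint8, blue, green, red); there is no depth.
- camera_model(name): a dict with "fx", "fy", "cx", "cy" (pixels), "xyz" and "rotation" of the camera in the world. Camera axes: x right, y down, z forward; pixel columns grow to the right and rows downward; lengths in m; the calibration is good to about 2 mm. The wrist camera is an equidistant fisheye: a pixel r from the principal point sees the ray r / f radians off the axis. A picture is of the moment at which its call begins: read the wrist's pose just before it. camera_model takes no time and is no camera call; for the wrist camera it gives the pose at the moment of the call.
- job_done(): hands the job in; it is judged then, once.
The state is a dict: "t": time; "q": joint angles; "qd": joint speeds; "joint_efforts": joint torques, N m; "eef_pos": TCP position; "ee_rot": TCP orientation; "force": force on the tool from outside, world axes, zero at the start; "moment": the same for the moment, N m; "width": finger opening in m; "gripper_force": force on a finger pad.
Only numpy, scipy, OpenCV 4.12 (cv2) and the standard library are available. Lean on these libraries where they do the work, as an engineer would, in place of code of your own. Each camera call takes 0.05 s, during which the arm holds its last target. There are 200 camera calls.

TASK

The capping chuck with the thick round head must be checked for wear: draw the rack's keeper slide fully back by its knob, lift that chuck out of its seat, and leave the thin-shanked chuck seated. Show it to the slanted inspection camera: in the air, its open mouth squarely facing the lens, centred on the lens axis and 120 mm in front of it, without touching the camera. Finish while still holding it there, steady: do not put it down or let go.

Things in the scene. Friction and masses are not known exactly. Their poses are not given: they have to be found in the camera images.
- rack: fixed rack: aluminium block 145 x 190 x 40 mm (its x, y, z), two round seats bored from above, 46 mm wide, 24 mm deep (floor 16 mm above the table), centred at x = +34 mm, y = +47 and -47 mm. Origin: centre of its underside on the table; z up; its x axis is within 20 degrees of world x. Dark guide strips along its two short edges (y = +-80 to +-94 mm) reach 61 mm above the table
- keeper (a joint): travel in m of the flat steel keeper slide on the rack (top 52.5 mm above the table) whose forks hold both chucks down by their shoulders. 0 = over the chucks, 0.045 = fully drawn back to its stop, chucks free. Slides towards the rack's -x, starts at 0 to 0.008, friction about 2.5 N, stays where left
- knob (a point): the keeper's black upright knob, 18 mm across, from 58 to 88 mm above the table; this point is on its axis, 78.5 mm above the table, at rack y = 0, x = -20 mm less the keeper's travel (40 mm or more clear of the chucks). Axes as the rack's
- thick_chuck: the chuck to show: loose turned steel, 0.16 to 0.26 kg, 80 mm tall, in either seat, mouth down. Origin: centre of its open mouth (bottom rim); z along its axis from mouth to head. Body 44 mm wide from z = 0 to 30 mm, hollow mouth with rubber lining, neck 22 mm wide to z = 40, round ribbed head 34 mm wide from z = 40 to 80 mm to grip. Seated, its origin is 16 mm above the table
- thin_chuck: the other chuck, to be left in its seat: loose, same 44 mm body, but a slender 18 mm shank; 88 mm tall in all, so it reaches 104 mm above the table. Origin: centre of its bottom rim, z up
- lens (a point): centre of the front of the inspection camera's lens, inside a 76 mm ring light. z points out along the lens axis, up at a slant: 35 degrees from vertical, leaning to the camera's own -x. The chuck's mouth centre belongs on this axis at z = 120 mm, the chuck's z axis along this z (mouth towards the lens)
- camera: fixed inspection camera: grey body, black lens and ring light in an aluminium yoke on a dark base plate 110 x 110 x 10 mm. Origin: centre of the plate's underside on the table; z up; the lens leans to its -x, roughly back to the robot. Lens front 116 mm above the table, 27 mm from the plate's centre towards -x; highest point 138 mm (ring light's rim)

How it is judged:
On the way, in this order (a step that is already met when the one before it is completed fails the run):
1. the keeper slide is drawn fully back while both chucks stand seated (value of joint keeper above 0.04 m and z of each of thick_chuck, thin_chuck in the frame of rack below 0.02 m and angle between thin_chuck's own z axis and vertical below 0.12 rad and distance of thin_chuck from where it was at the start of the episode below 0.008 m), for 0.2 s.
2. the thick-headed chuck is lifted clear of its seat in the gripper (z of thick_chuck in the frame of rack above 0.05 m and contact force between thick_chuck and the fingers above 1 N and contact force between thick_chuck and rack below 0.1 N), for 0.2 s.
At the end, for the whole second after the job is handed in: The thick-headed chuck is held by the fingers alone, still, its mouth facing the lens: mouth centre 105 to 135 mm in front of the lens and within 12 mm of the lens axis either way, axes aligned within 8.5 degrees. The thin chuck is still upright in its seat; the keeper is drawn back (contact force between thick_chuck and the fingers above 1 N and contact force between thick_chuck and rack below 0.1 N and contact force between thick_chuck and camera below 0.1 N and contact force between thick_chuck and thin_chuck below 0.1 N and value of joint keeper above 0.04 m and z of thick_chuck in the frame of lens between 0.105 and 0.135 m and x of thick_chuck in the frame of lens between -0.012 and 0.012 m and y of thick_chuck in the frame of lens between -0.012 and 0.012 m and angle between the z axis of thick_chuck and the z axis of lens, either way round below 0.15 rad and angle between thick_chuck's own z axis and vertical below 1 rad and height (world z) of thick_chuck above 0.15 m and linear speed of thick_chuck below 0.02 m/s and angular speed of thick_chuck below 0.15 rad/s and z of thin_chuck in the frame of rack below 0.02 m and angle between thin_chuck's own z axis and vertical below 0.12 rad and distance of thin_chuck from where it was at the start of the episode below 0.008 m); the arm keeps its last pose, push and grip.
It fails at once if the camera is touched (contact force between camera and anything else above 1 N).
It fails at once if the thin chuck is lifted or tipped in its seat (distance of thin_chuck from where it was at the start of the episode above 0.01 m or angle between thin_chuck's own z axis and vertical above 0.2 rad).
It fails at once if the thick chuck is dropped loose outside its seat (z of thick_chuck in the frame of rack above 0.045 m and contact force between thick_chuck and the fingers below 0.05 N and linear speed of thick_chuck above 0.5 m/s).
It also fails if it takes over 53 s, if anything falls off the work surface, if the arm or the gripper's body presses on something with over 40 N, if the wrist force passes 120 N, or if a joint passes its speed limit or range.

## Working session

There is one attempt and no reset: what is moved stays moved. The work goes in short steps, Python scripts to look and compute and a tool call to move; the robot and the scene stay as the last step left them, time stands still between calls to the robot, and variables do not carry over. Pictures are saved under pics/ and viewed, at most 10 in all, crops included, and the job is handed in when it is done.

Besides the shell and the picture viewer there is one more tool, called after "Request:" by a JSON object that holds its "fn" and its "kwargs", one argument or row to a line. apply_moves: Moves the arm, as the interface text tells. Shifts and turns lie within -1 to 1; 1 stands for 250 mm of shift or 30 degrees of turn. Its arguments: {"type":"object","properties":{"steps":{"type":"array"},"jaw":{"type":"number"},"newtons":{"type":"number"}},"required":["steps"]}

```bash
mkdir -p pics
python3 - <<'E'
from station import *
import cv2
s=get_state();print({k:s[k] for k in('t','eef_pos','ee_rot','width')})
print([k for k in globals() if 'hold' in k.lower()], s.keys())
for n in('scene','top','wrist'):
    m=camera_model(n);print(n,m);cv2.imwrite(f'pics/{n}0.png',grab_frame(n))
E
ls
```

```text
{'t': 0.0, 'eef_pos': array([0.18760414, 0.64789486, 0.22564624]), 'ee_rot': array([ 3.13994917e+00, -1.19097421e-04, -2.81941038e-01]), 'width': 0.08776094072455265}
['hold_point_z'] dict_keys(['t', 'q', 'qd', 'joint_efforts', 'eef_pos', 'ee_rot', 'force', 'moment', 'gripper_force', 'width'])
scene {'fx': 473.1310016070394, 'fy': 473.1310016070394, 'cx': 314.2712892813577, 'cy': 200.25248515171506, 'xyz': array([-0.02492664, -0.35994673,  0.75083565]), 'rotation': array([-2.28852119, -0.01174744, -0.92311102])}
top {'fx': 379.015594911008, 'fy': 379.015594911008, 'cx': 320.0348744960477, 'cy': 201.27580894730818, 'xyz': array([0.51643226, 0.09346922, 0.99208593]), 'rotation': array([-3.07205063,  0.00721148, -1.57535738])}
wrist {'fx': 309.70691628693146, 'fy': 309.70691628693146, 'cx': 314.4396185978658, 'cy': 200.061789798417, 'xyz': array([0.25901416, 0.62578398, 0.38394567]), 'rotation': array([ 2.86007116e+00, -7.06259179e-04, -1.85394577e+00])}
pics
```

View pics/top0.png

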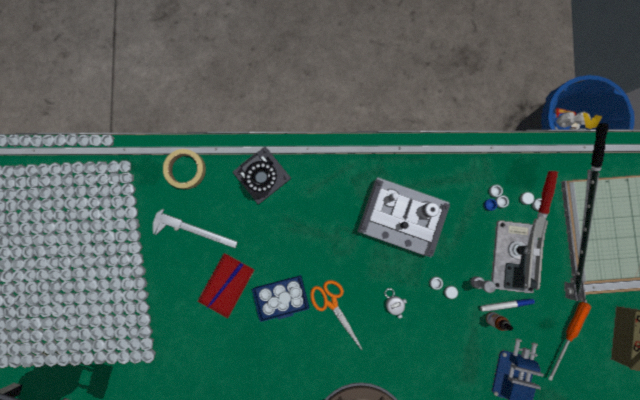

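View pics/scene0.png

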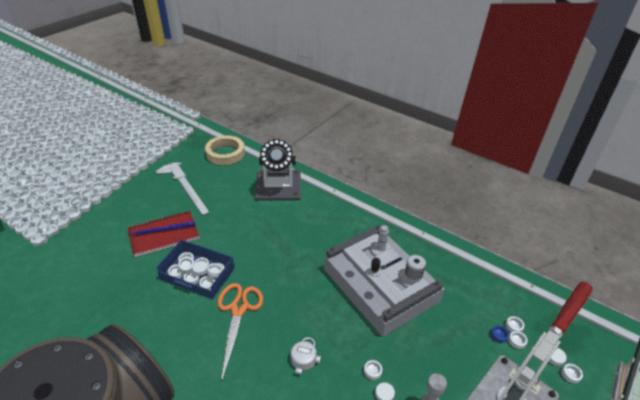

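Run:
```python
from station import *
import cv2,numpy as np
print(hold_point_z)
t=cv2.imread('pics/top0.png');s=cv2.imread('pics/scene0.png')
f=lambda i,x,y,w,h,k:cv2.resize(i[y:y+h,x:x+w],None,fx=k,fy=k,interpolation=cv2.INTER_CUBIC)
a=np.hstack([f(t,350,172,100,85,4),f(s,320,218,100,85,4)])
b=np.hstack([f(t,225,140,80,65,4),f(s,240,135,80,65,4)]); b=cv2.copyMakeBorder(b,0,0,0,a.shape[1]-b.shape[1],0)
cv2.imwrite('pics/crop1.png',np.vstack([a,b])[:600])
```

```text
0.0188
```

View pics/crop1.png

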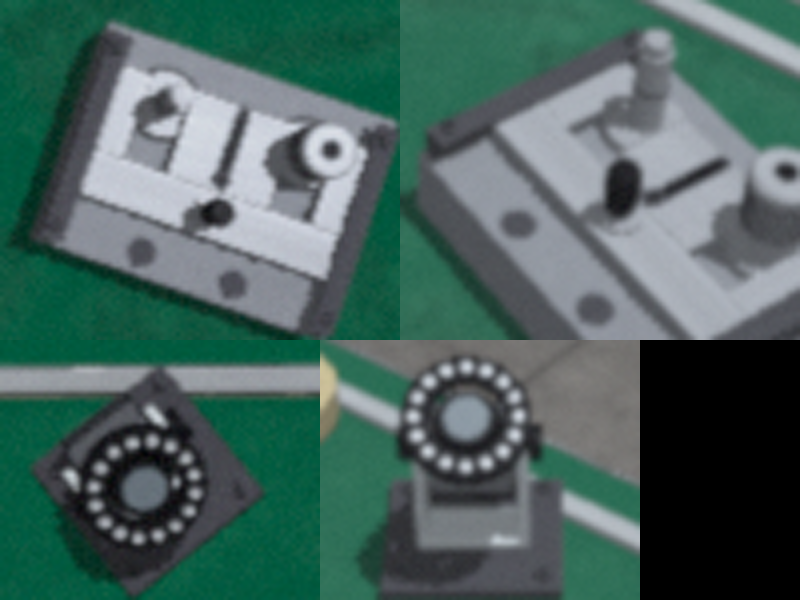

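```bash
cat > h.py <<'E'
from station import *
import cv2,numpy as np
from scipy.spatial.transform import Rotation as Ro
def ray(m,u,v):
    R=Ro.from_euler('xyz',m['rotation']).as_matrix()
    d=R@np.array([(u-m['cx'])/m['fx'],(v-m['cy'])/m['fy'],1]);return m['xyz'],d/np.linalg.norm(d)
def plane(m,u,v,z):
    o,d=ray(m,u,v);return o+d*(z-o[2])/d[2]
def tri(rs):
    A=sum(np.eye(3)-np.outer(d,d) for o,d in rs);b=sum((np.eye(3)-np.outer(d,d))@o for o,d in rs)
    return np.linalg.solve(A,b)
E
python3 - <<'E'
from h import *
np.set_printoptions(precision=4,suppress=True)
T=camera_model('top');S=camera_model('scene')
c=lambda x,y:(x/4+350,y/4+172)
d=lambda x,y:(x/4+225,(y-340)/4+140)
e=lambda x,y:((x-400)/4+320,y/4+218)
g=lambda x,y:((x-320)/4+240,(y-340)/4+135)
pr=print
pr('thick',plane(T,*c(328,150),.096),plane(S,*e(785,165),.096),tri([ray(T,*c(328,150)),ray(S,*e(785,165))]))
pr('knob',plane(T,*c(218,212),.088),plane(S,*e(622,167),.088))
P=np.array([plane(T,*c(*p),.061) for p in((108,28),(38,238),(325,335),(398,122))])
pr('strip',P,P.mean(0),np.linalg.norm(P-np.roll(P,-1,0),axis=1))
v=P[0]-P[1]+P[3]-P[2];pr('yaw',np.arctan2(v[1],v[0]))
w=P[0]+P[1]-P[2]-P[3];pr('yaw',np.arctan2(-w[0],w[1]))
pr('lens',plane(T,*d(145,488),.116),plane(S,*g(465,417),.116),tri([ray(T,*d(145,488)),ray(S,*g(465,417))]))
Q=np.array([plane(T,*d(*p),.010) for p in((160,370),(35,465),(132,595),(263,492))])
pr('plate',Q,Q.mean(0),np.linalg.norm(Q-np.roll(Q,-1,0),axis=1))
for i in range(4):
    v=Q[i]-Q[i-1];pr(np.degrees(np.arctan2(v[1],v[0])))
L=plane(T,*d(145,488),.116)-Q.mean(0);pr(L,np.degrees(np.arctan2(-L[1],-L[0])))
E
```

```text
thick [ 0.5581 -0.1647  0.096 ] [ 0.5614 -0.1623  0.096 ] [ 0.5579 -0.1635  0.1   ]
knob [ 0.5219 -0.1008  0.088 ] [ 0.5208 -0.1001  0.088 ]
strip [[ 0.6358 -0.0411  0.061 ]
 [ 0.5067  0.0036  0.061 ]
 [ 0.4471 -0.1701  0.061 ]
 [ 0.5767 -0.2181  0.061 ]] [ 0.5416 -0.1064  0.061 ] [0.1366 0.1837 0.1382 0.1866]
yaw -0.34403220467176193
yaw -0.3262316714814643
lens [0.6349 0.2362 0.116 ] [0.6338 0.2384 0.116 ] [0.6341 0.237  0.1165]
plate [[0.7272 0.2441 0.01  ]
 [0.6648 0.3256 0.01  ]
 [0.5792 0.2615 0.01  ]
 [0.6462 0.1764 0.01  ]] [0.6543 0.2519 0.01  ] [0.1026 0.1069 0.1083 0.1056]
39.89658275382938
127.44567053714952
-143.14595018008708
-51.82887467018367
[-0.0195 -0.0157  0.106 ] 38.890806923074244
```

Request:
{"fn": "apply_moves", "kwargs": {
  "steps": [
    {"translation":[0.07,-0.1,0],"rotation":[0,0,-0.1]},
    {"translation":[0.14,-0.2,0],"rotation":[0,0,-0.25]},
    {"translation":[0.24,-0.35,0],"rotation":[0,0,-0.45]},
    {"translation":[0.34,-0.5,0],"rotation":[0,0,-0.6]},
    {"translation":[0.44,-0.65,0],"rotation":[0,0,-0.8]},
    {"translation":[0.54,-0.8,0],"rotation":[0,0,-0.9]},
    {"translation":[0.64,-0.94,0],"rotation":[0,0,-1]},
    {"translation":[0.68,-1,0],"rotation":[0,0,-1]},
    {"translation":[0.68,-1,0],"rotation":[0,0,-1]},
    {"translation":[0.68,-1,0],"rotation":[0,0,-1]}
  ],
  "jaw": -1
}}

```text
t: 0.98
eef_pos: [0.3586, 0.3969, 0.2268]
ee_rot: [-3.141, 0.0, -0.808]
force: [-0.5, -0.9, -0.6]
width: 0.0875
gripper_force: 0.0
```

Request:
{"fn": "apply_moves", "kwargs": {
  "steps": [
    {"translation":[0.05,-0.14,0],"rotation":[0,0,-0.15]},
    {"translation":[0.1,-0.28,0],"rotation":[0,0,-0.3]},
    {"translation":[0.15,-0.42,0],"rotation":[0,0,-0.45]},
    {"translation":[0.2,-0.56,0],"rotation":[0,0,-0.6]},
    {"translation":[0.25,-0.7,0],"rotation":[0,0,-0.75]},
    {"translation":[0.3,-0.84,0],"rotation":[0,0,-0.9]},
    {"translation":[0.35,-0.96,0],"rotation":[0,0,-1]},
    {"translation":[0.36,-1,0],"rotation":[0,0,-1]},
    {"translation":[0.36,-1,0],"rotation":[0,0,-1]},
    {"translation":[0.36,-1,0],"rotation":[0,0,-1]}
  ]
}}

```text
t: 1.82
eef_pos: [0.4479, 0.1488, 0.2265]
ee_rot: [3.142, 0.0, -1.329]
force: [-0.2, 0.1, 0.3]
width: 0.0872
gripper_force: 0.0
```

Request:
{"fn": "apply_moves", "kwargs": {
  "steps": [
    {"translation":[0.04,-0.14,0],"rotation":[0,0,-0.15]},
    {"translation":[0.08,-0.28,0],"rotation":[0,0,-0.3]},
    {"translation":[0.12,-0.42,0],"rotation":[0,0,-0.45]},
    {"translation":[0.16,-0.56,0],"rotation":[0,0,-0.6]},
    {"translation":[0.2,-0.7,0],"rotation":[0,0,-0.75]},
    {"translation":[0.24,-0.84,0],"rotation":[0,0,-0.9]},
    {"translation":[0.27,-0.95,0],"rotation":[0,0,-1]},
    {"translation":[0.28,-0.99,0],"rotation":[0,0,-1]},
    {"translation":[0.28,-0.99,0],"rotation":[0,0,-1]},
    {"translation":[0.28,-0.99,0],"rotation":[0,0,-1]}
  ]
}}

```text
t: 2.65
eef_pos: [0.518, -0.0982, 0.2261]
ee_rot: [3.141, -0.0, -1.852]
force: [0.1, 0.1, 0.7]
width: 0.0877
gripper_force: 0.0
```

Run:
```python
from h import *
import json
s=get_state();print(s['t'],s['eef_pos'],s['ee_rot'],s['q'])
m=camera_model('wrist');print(m);json.dump({k:np.array(v).tolist() for k,v in m.items()if k in('fx','fy','cx','cy','xyz','rotation')},open('w1.json','w'))
cv2.imwrite('pics/w1.png',grab_frame('wrist'))
```

```text
2.65 [ 0.51799392 -0.09818133  0.22611979] [ 3.14085497e+00 -8.57217840e-05 -1.85164724e+00] [ 1.84826008e-01  1.15808415e-01 -3.11581562e-01 -2.79725119e-04
 -1.14410399e+00 -4.65561092e-01]
{'fx': 309.70691628693146, 'fy': 309.70691628693146, 'cx': 314.4396185978658, 'cy': 200.061789798417, 'xyz': array([ 0.49668703, -0.17175489,  0.38433274]), 'rotation': array([ 2.85945570e+00, -9.77334689e-04,  2.85954384e+00])}
```

View pics/w1.png

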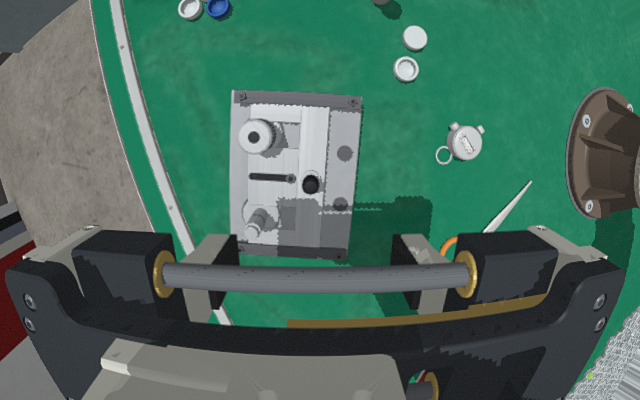

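```bash
cat >> h.py <<'E'
def fray(m,u,v):
    R=Ro.from_euler('xyz',m['rotation']).as_matrix()
    a=np.array([(u-m['cx'])/m['fx'],(v-m['cy'])/m['fy']]);r=np.linalg.norm(a)+1e-9
    d=R@np.array([*(a/r*np.sin(r)),np.cos(r)]);return np.array(m['xyz']),d
def fplane(m,u,v,z):
    o,d=fray(m,u,v);return o+d*(z-o[2])/d[2]
E
python3 - <<'E'
from h import *
import json
np.set_printoptions(precision=4,suppress=True)
m=json.load(open('w1.json'));im=cv2.imread('pics/w1.png');g=im.max(2)
k=np.zeros(g.shape,np.uint8);k[165:205,292:330]=1
ys,xs=np.nonzero((g<45)&(k>0));print('knob px',xs.min(),xs.max(),ys.min(),ys.max(),xs.mean(),ys.mean())
print('knob',fplane(m,311,183,.088))
print('thick',fplane(m,254,137,.096),'thin',fplane(m,248,232,.104))
for p in((235,92),(362,99),(348,260),(234,247)):print(fplane(m,*p,.061))
a=fplane(m,232,92,.061);b=fplane(m,361,98,.061);print(np.arctan2(*(a-b)[[1,0]]))
cv2.imwrite('pics/w1c.png',cv2.resize(im[80:270,220:375],None,fx=3,fy=3,interpolation=cv2.INTER_CUBIC))
E
```

```text
knob px 303 317 176 193 310.56637168141594 182.68141592920355
knob [ 0.5187 -0.1069  0.088 ]
thick [ 0.557  -0.1664  0.096 ] thin [ 0.5914 -0.0803  0.104 ]
[ 0.5696 -0.218   0.061 ]
[ 0.4449 -0.1725  0.061 ]
[ 0.505  -0.0004  0.061 ]
[ 0.6291 -0.0529  0.061 ]
-0.3426513230982577
```

View pics/w1c.png

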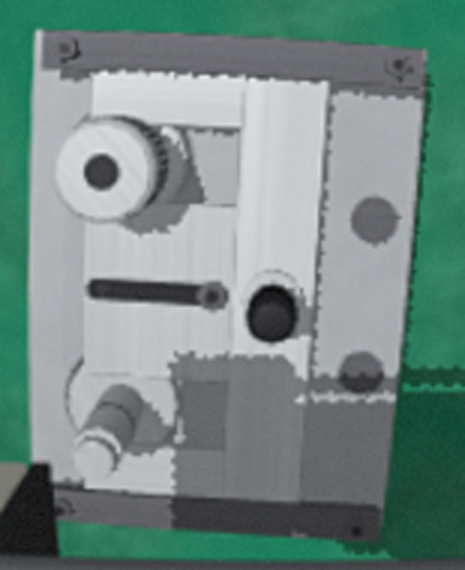

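Request:
{"fn": "apply_moves", "kwargs": {
  "steps": [
    {"translation":[0.008,-0.016,-0.06],"rotation":[0,0,-0.05]},
    {"translation":[0.008,-0.016,-0.15],"rotation":[0,0,-0.113]},
    {"translation":[0.008,-0.016,-0.25],"rotation":[0,0,-0.113]},
    {"translation":[0.008,-0.016,-0.35],"rotation":[0,0,-0.113]},
    {"translation":[0.008,-0.016,-0.44],"rotation":[0,0,-0.113]},
    {"translation":[0.008,-0.016,-0.52],"rotation":[0,0,-0.113]},
    {"translation":[0.008,-0.016,-0.58],"rotation":[0,0,-0.113]},
    {"translation":[0.008,-0.016,-0.63],"rotation":[0,0,-0.113]},
    {"translation":[0.008,-0.016,-0.648],"rotation":[0,0,-0.113]},
    {"translation":[0.008,-0.016,-0.648],"rotation":[0,0,-0.113]}
  ]
}}

```text
t: 3.53
eef_pos: [0.5191, -0.1018, 0.0638]
ee_rot: [3.14, -0.001, -1.909]
force: [0.2, 0.9, -0.2]
width: 0.0877
gripper_force: 0.0
```

Request:
{"fn": "apply_moves", "kwargs": {
  "steps": [
    {"translation":[0,0,0],"rotation":[0,0,0]},
    {"translation":[0,0,0],"rotation":[0,0,0]},
    {"translation":[0,0,0],"rotation":[0,0,0]},
    {"translation":[0,0,0],"rotation":[0,0,0]},
    {"translation":[0,0,0],"rotation":[0,0,0]},
    {"translation":[0,0,0],"rotation":[0,0,0]},
    {"translation":[0,0,0],"rotation":[0,0,0]},
    {"translation":[0,0,0],"rotation":[0,0,0]},
    {"translation":[0,0,0],"rotation":[0,0,0]},
    {"translation":[0,0,0],"rotation":[0,0,0]}
  ],
  "jaw": 1,
  "newtons": 15
}}

```text
t: 4.37
eef_pos: [0.5197, -0.1032, 0.0646]
ee_rot: [3.142, -0.0, -1.912]
force: [0.5, 1.1, 0.3]
width: 0.0263
gripper_force: 0.0
```

Request:
{"fn": "apply_moves", "kwargs": {
  "steps": [
    {"translation":[0,0,0],"rotation":[0,0,0]},
    {"translation":[0,0,0],"rotation":[0,0,0]},
    {"translation":[0,0,0],"rotation":[0,0,0]},
    {"translation":[0,0,0],"rotation":[0,0,0]},
    {"translation":[-0.019,0.007,0],"rotation":[0,0,0]},
    {"translation":[-0.043,0.015,0],"rotation":[0,0,0]},
    {"translation":[-0.068,0.024,0],"rotation":[0,0,0]},
    {"translation":[-0.092,0.033,0],"rotation":[0,0,0]},
    {"translation":[-0.115,0.041,0],"rotation":[0,0,0]},
    {"translation":[-0.136,0.048,0],"rotation":[0,0,0]}
  ]
}}

```text
t: 5.2
eef_pos: [0.4851, -0.0907, 0.0646]
ee_rot: [-3.141, 0.0, -1.912]
force: [3.9, -0.4, -2.8]
width: 0.0173
gripper_force: 15.0
```

Request:
{"fn": "apply_moves", "kwargs": {
  "steps": [
    {"translation":[-0.005,0.002,0],"rotation":[0,0,0]},
    {"translation":[-0.01,0.004,0],"rotation":[0,0,0]},
    {"translation":[-0.015,0.006,0],"rotation":[0,0,0]},
    {"translation":[-0.02,0.007,0],"rotation":[0,0,0]},
    {"translation":[-0.025,0.009,0],"rotation":[0,0,0]},
    {"translation":[-0.03,0.011,0],"rotation":[0,0,0]},
    {"translation":[-0.03,0.011,0],"rotation":[0,0,0]},
    {"translation":[-0.03,0.011,0],"rotation":[0,0,0]},
    {"translation":[-0.03,0.011,0],"rotation":[0,0,0]},
    {"translation":[-0.03,0.011,0],"rotation":[0,0,0]}
  ]
}}

```text
t: 6.03
eef_pos: [0.4804, -0.0889, 0.0647]
ee_rot: [-3.138, 0.0, -1.911]
force: [11.3, -7.9, -11.0]
width: 0.0171
gripper_force: 15.0
```

Request:
{"fn": "apply_moves", "kwargs": {
  "steps": [
    {"translation":[0.008,-0.003,0],"rotation":[0,0,0]},
    {"translation":[0.008,-0.003,0],"rotation":[0,0,0]},
    {"translation":[0.008,-0.003,0],"rotation":[0,0,0]},
    {"translation":[0.008,-0.003,0],"rotation":[0,0,0]},
    {"translation":[0.008,-0.003,0.04],"rotation":[0,0,0]},
    {"translation":[0.008,-0.003,0.1],"rotation":[0,0,0]},
    {"translation":[0.008,-0.003,0.2],"rotation":[0,0,0]},
    {"translation":[0.008,-0.003,0.32],"rotation":[0,0,0]},
    {"translation":[0.008,-0.003,0.42],"rotation":[0,0,0]},
    {"translation":[0.008,-0.003,0.44],"rotation":[0,0,0]}
  ],
  "jaw": -1
}}

```text
t: 6.87
eef_pos: [0.4821, -0.0891, 0.179]
ee_rot: [-3.136, 0.002, -1.911]
force: [0.9, -0.4, 0.1]
width: 0.078
gripper_force: 0.0
```

Run:
```python
from h import *
s=get_state();print(s['t'],s['eef_pos'],s['ee_rot'],s['width'])
m=camera_model('wrist');print(m['xyz'],m['rotation']);im=grab_frame('wrist');cv2.imwrite('pics/w2.png',im)
np.save('w2.npy',np.r_[m['xyz'],m['rotation']])
t=grab_frame('top')
a=cv2.resize(im[:260,180:420],None,fx=2,fy=2);b=cv2.resize(t[165:265,345:455],None,fx=2.9,fy=2.9)
b=cv2.copyMakeBorder(b,0,a.shape[0]-b.shape[0],0,0,0);cv2.imwrite('pics/w2c.png',np.hstack([a,b]))
```

```text
6.8667 [ 0.48209345 -0.08908507  0.1789781 ] [-3.13590036e+00  2.22813795e-03 -1.91091187e+00] 0.07799018927051603
[ 0.45547202 -0.16133089  0.33703345] [2.8571863  0.00541897 2.80025008]
```

View pics/w2c.png

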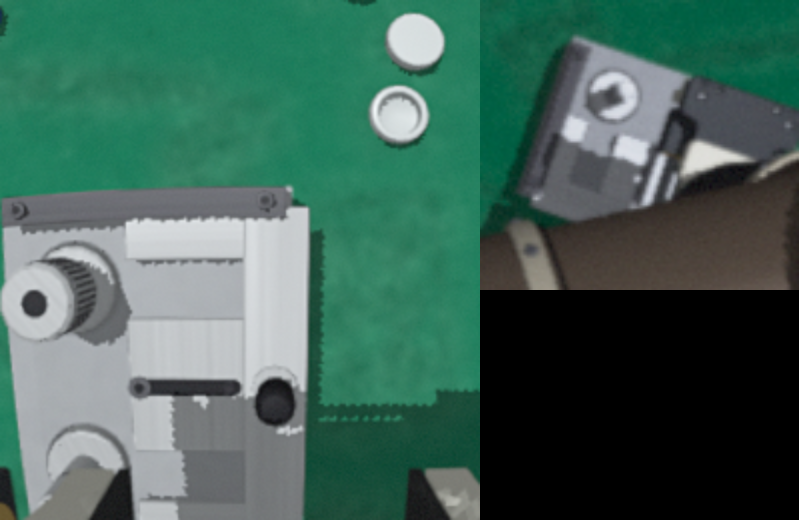

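Request:
{"fn": "apply_moves", "kwargs": {
  "steps": [
    {"translation":[0.06,-0.06,0],"rotation":[0,0,0]},
    {"translation":[0.14,-0.14,0],"rotation":[0,0,0]},
    {"translation":[0.22,-0.22,0],"rotation":[0,0,0]},
    {"translation":[0.29,-0.285,0],"rotation":[0,0,0]},
    {"translation":[0.308,-0.304,-0.03],"rotation":[0,0,0]},
    {"translation":[0.308,-0.304,-0.09],"rotation":[0,0,0]},
    {"translation":[0.308,-0.304,-0.17],"rotation":[0,0,0]},
    {"translation":[0.308,-0.304,-0.2],"rotation":[0,0,0]},
    {"translation":[0.308,-0.304,-0.2],"rotation":[0,0,0]},
    {"translation":[0.308,-0.304,-0.2],"rotation":[0,0,0]}
  ]
}}

```text
t: 7.8
eef_pos: [0.5565, -0.165, 0.1239]
ee_rot: [3.14, -0.001, -1.911]
force: [0.8, -0.1, 0.5]
width: 0.0873
gripper_force: 0.0
```

Run:
```python
from h import *
s=get_state();print(s['t'],s['eef_pos'],s['ee_rot'],s['width'])
w=np.load('w2.npy');m2=dict(camera_model('wrist'));m=dict(m2);m['xyz']=w[:3];m['rotation']=w[3:]
print('thick from w2',fplane(m,197.5,151.5,.096))
im=grab_frame('wrist');cv2.imwrite('pics/w3.png',im[150:400,100:540])
```

```text
7.8 [ 0.55654748 -0.16497426  0.12393119] [ 3.13973949e+00 -8.64464665e-04 -1.91138291e+00] 0.08728200652594816
thick from w2 [ 0.5569276  -0.16652805  0.096     ]
```

View pics/w3.png

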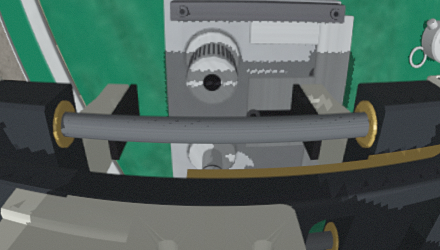

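Request:
{"fn": "apply_moves", "kwargs": {
  "steps": [
    {"translation":[0.003,0,-0.04],"rotation":[0,0,0]},
    {"translation":[0.003,0,-0.09],"rotation":[0,0,0]},
    {"translation":[0.003,0,-0.14],"rotation":[0,0,0]},
    {"translation":[0.003,0,-0.19],"rotation":[0,0,0]},
    {"translation":[0.003,0,-0.23],"rotation":[0,0,0]},
    {"translation":[0.003,0,-0.256],"rotation":[0,0,0]},
    {"translation":[0.003,0,-0.256],"rotation":[0,0,0]},
    {"translation":[0.003,0,-0.256],"rotation":[0,0,0]},
    {"translation":[0.003,0,-0.256],"rotation":[0,0,0]},
    {"translation":[0.003,0,-0.256],"rotation":[0,0,0]}
  ]
}}

```text
t: 8.68
eef_pos: [0.5586, -0.1652, 0.0613]
ee_rot: [-3.14, 0.0, -1.912]
force: [-0.0, -0.3, 0.6]
width: 0.0874
gripper_force: 0.0
```

Request:
{"fn": "apply_moves", "kwargs": {
  "steps": [
    {"translation":[0,0,0],"rotation":[0,0,0]},
    {"translation":[0,0,0],"rotation":[0,0,0]},
    {"translation":[0,0,0],"rotation":[0,0,0]},
    {"translation":[0,0,0],"rotation":[0,0,0]},
    {"translation":[0,0,0],"rotation":[0,0,0]},
    {"translation":[0,0,0],"rotation":[0,0,0]},
    {"translation":[0,0,0],"rotation":[0,0,0]},
    {"translation":[0,0,0],"rotation":[0,0,0]},
    {"translation":[0,0,0],"rotation":[0,0,0]},
    {"translation":[0,0,0],"rotation":[0,0,0]}
  ],
  "jaw": 1,
  "newtons": 40
}}

```text
t: 9.52
eef_pos: [0.558, -0.1651, 0.0605]
ee_rot: [-3.142, -0.0, -1.912]
force: [-0.3, -0.7, 0.3]
width: 0.0334
gripper_force: 40.0
```

Request:
{"fn": "apply_moves", "kwargs": {
  "steps": [
    {"translation":[0,0,0.02],"rotation":[0,0,0]},
    {"translation":[0,0,0.05],"rotation":[0,0,0]},
    {"translation":[0,0,0.09],"rotation":[0,0,0]},
    {"translation":[0,0,0.15],"rotation":[0,0,0]},
    {"translation":[0,0,0.23],"rotation":[0,0,0]},
    {"translation":[0,0,0.32],"rotation":[0,0,0]},
    {"translation":[0,0,0.42],"rotation":[0,0,0]},
    {"translation":[0,0,0.52],"rotation":[0,0,0]},
    {"translation":[0,0,0.6],"rotation":[0,0,0]},
    {"translation":[0,0,0.64],"rotation":[0,0,0]}
  ]
}}

```text
t: 10.35
eef_pos: [0.5588, -0.1654, 0.2247]
ee_rot: [-3.137, 0.001, -1.911]
force: [0.3, 0.0, -2.5]
width: 0.0331
gripper_force: 40.0
```

Run:
```python
from h import *
np.set_printoptions(precision=4,suppress=True)
s=get_state();print(s['t'],s['eef_pos'],s['ee_rot'],s['width'],s['gripper_force'],s['q'])
t=grab_frame('top');sc=grab_frame('scene')
a=cv2.resize(t[120:240,200:330],None,fx=3,fy=3);b=cv2.resize(sc[100:280,200:460],None,fx=1.5,fy=1.5)
h=max(a.shape[0],b.shape[0]);p=lambda i:cv2.copyMakeBorder(i,0,h-i.shape[0],0,0,0)
cv2.imwrite('pics/l.png',np.hstack([p(a),p(b)]))
def targ(cy,l):
    d=np.array([-np.sin(np.radians(35))*np.cos(cy),-np.sin(np.radians(35))*np.sin(cy),np.cos(np.radians(35))])
    return l+d*.12,d
l=np.array([.6343,.2370,.116]);cy=np.radians(38)
mo,d=targ(cy,l);print('mouth',mo,'dir',d,'tcp',mo+d*.0445)
```

```text
10.35 [ 0.5588 -0.1654  0.2247] [-3.1372  0.001  -1.9114] 0.033124394198825464 39.994256997364914 [ 0.0481  0.2065 -0.204   0.0008 -1.1558 -0.3891]
mouth [0.5801 0.1946 0.2143] dir [-0.452  -0.3531  0.8192] tcp [0.5599 0.1789 0.2508]
```

View pics/l.png

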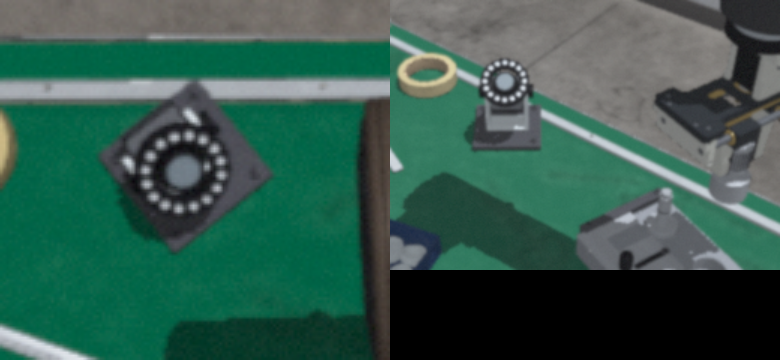

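Request:
{"fn": "apply_moves", "kwargs": {
  "steps": [
    {"translation":[0,0.03,0.03],"rotation":[0,0,0.08]},
    {"translation":[0,0.09,0.08],"rotation":[0,0,0.2]},
    {"translation":[0,0.18,0.13],"rotation":[0,0,0.34]},
    {"translation":[0,0.28,0.18],"rotation":[0,0,0.5]},
    {"translation":[0,0.39,0.22],"rotation":[0,0,0.66]},
    {"translation":[0,0.5,0.24],"rotation":[0,0,0.8]},
    {"translation":[0,0.59,0.24],"rotation":[0,0,0.92]},
    {"translation":[0,0.65,0.24],"rotation":[0,0,0.98]},
    {"translation":[0,0.68,0.24],"rotation":[0,0,1]},
    {"translation":[0,0.69,0.24],"rotation":[0,0,1]}
  ]
}}

```text
t: 11.28
eef_pos: [0.5573, 0.0084, 0.2791]
ee_rot: [3.139, 0.0, -1.387]
force: [0.0, -0.2, -2.1]
width: 0.0333
gripper_force: 40.0
```

Request:
{"fn": "apply_moves", "kwargs": {
  "steps": [
    {"translation":[0,0.03,0],"rotation":[0,0,0.05]},
    {"translation":[0,0.09,0],"rotation":[0,0,0.15]},
    {"translation":[0,0.18,0],"rotation":[0,0,0.28]},
    {"translation":[0,0.28,0],"rotation":[0,0,0.42]},
    {"translation":[0,0.39,0],"rotation":[0,0,0.56]},
    {"translation":[0,0.5,0],"rotation":[0,0,0.7]},
    {"translation":[0,0.59,0],"rotation":[0,0,0.81]},
    {"translation":[0,0.65,0],"rotation":[0,0,0.88]},
    {"translation":[0.004,0.68,0],"rotation":[0,0,0.91]},
    {"translation":[0.008,0.686,0],"rotation":[0,0,0.917]}
  ]
}}

```text
t: 12.12
eef_pos: [0.56, 0.1795, 0.28]
ee_rot: [3.141, 0.0, -0.907]
force: [-0.6, -0.3, -2.4]
width: 0.0329
gripper_force: 40.0
```

Request:
{"fn": "apply_moves", "kwargs": {
  "steps": [
    {"translation":[0,0,0],"rotation":[0.03,-0.04,0]},
    {"translation":[0,0,0],"rotation":[0.1,-0.13,0]},
    {"translation":[0,0,0],"rotation":[0.2,-0.256,0]},
    {"translation":[0,0,0],"rotation":[0.31,-0.396,0]},
    {"translation":[0,0,0],"rotation":[0.42,-0.537,0]},
    {"translation":[0,0,0],"rotation":[0.53,-0.677,0]},
    {"translation":[0,0,0],"rotation":[0.62,-0.793,0]},
    {"translation":[0,0,0],"rotation":[0.68,-0.869,0]},
    {"translation":[0,0,0],"rotation":[0.71,-0.908,0]},
    {"translation":[0,0,0],"rotation":[0.719,-0.919,0]}
  ]
}}

```text
t: 12.95
eef_pos: [0.5588, 0.1766, 0.28]
ee_rot: [-2.53, 0.001, -0.91]
force: [-0.7, -0.2, -1.6]
width: 0.0331
gripper_force: 40.0
```

Run:
```python
from h import *
np.set_printoptions(precision=4,suppress=True)
s=get_state();R=Ro.from_euler('xyz',s['ee_rot']).as_matrix()
print(s['t'],s['eef_pos'],R[:,2],s['q'],s['width'],s['gripper_force'],s['qd'])
d=np.array([-.452,-.3531,.8192]);l=np.array([.634,.2365,.116])
print('shift',l+.1645*d-s['eef_pos'],'angle',np.degrees(np.arccos(-R[:,2]@d)), 'mouth now',s['eef_pos']+R[:,2]*.0445)
t=grab_frame('top');sc=grab_frame('scene')
a=cv2.resize(t[100:280,190:390],None,fx=2,fy=2);b=cv2.resize(sc[40:220,200:400],None,fx=2,fy=2)
cv2.imwrite('pics/f.png',np.hstack([a,b]))
```

```text
12.95 [0.5588 0.1766 0.28  ] [ 0.4526  0.3527 -0.819 ] [ 0.6245 -0.1259 -0.5684 -0.0434 -0.5179  0.0666] 0.03311562399801361 39.99458287842572 [ 0.0014 -0.0034 -0.0115 -0.0111  0.072   0.0219]
shift [ 0.0008  0.0018 -0.0292] angle nan mouth now [0.579  0.1923 0.2436]<stdin>:6: RuntimeWarning: invalid value encountered in arccos
```

View pics/f.png

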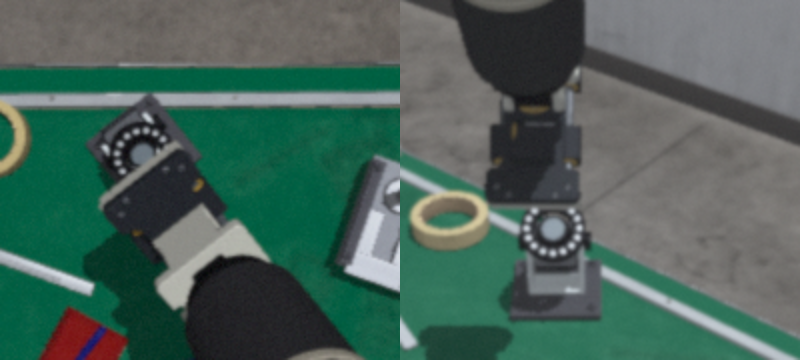

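Request:
{"fn": "apply_moves", "kwargs": {
  "steps": [
    {"translation":[0.002,0.004,-0.01],"rotation":[0,0,0]},
    {"translation":[0.003,0.007,-0.03],"rotation":[0,0,0]},
    {"translation":[0.003,0.007,-0.055],"rotation":[0,0,0]},
    {"translation":[0.003,0.007,-0.08],"rotation":[0,0,0]},
    {"translation":[0.003,0.007,-0.1],"rotation":[0,0,0]},
    {"translation":[0.003,0.007,-0.112],"rotation":[0,0,0]},
    {"translation":[0.003,0.007,-0.117],"rotation":[0,0,0]},
    {"translation":[0.003,0.007,-0.117],"rotation":[0,0,0]},
    {"translation":[0.003,0.007,-0.117],"rotation":[0,0,0]},
    {"translation":[0.003,0.007,-0.117],"rotation":[0,0,0]}
  ]
}}

```text
t: 13.88
eef_pos: [0.5609, 0.1807, 0.2517]
ee_rot: [-2.53, 0.001, -0.908]
force: [0.1, 0.7, -2.4]
width: 0.0332
gripper_force: 40.0
```

Run:
```python
from h import *
np.set_printoptions(precision=4,suppress=True)
im=grab_frame('wrist');t=grab_frame('top');cv2.imwrite('pics/w5.png',np.vstack([im[:,:],]))
s=get_state();R=Ro.from_euler('xyz',s['ee_rot']).as_matrix()
d=np.array([-.452,-.3531,.8192]);l=np.array([.634,.2365,.116])
print(s['t'],'shift',l+.1645*d-s['eef_pos'],R[:,2],s['qd'],s['force'],s['gripper_force'])
```

```text
13.9833 shift [-0.0012 -0.0023 -0.001 ] [ 0.4522  0.3538 -0.8187] [ 0.0011 -0.0011 -0.0009 -0.0006 -0.0006 -0.    ] [ 0.7227  0.5335 -2.0149] 39.99473341740668
```

View pics/w5.png

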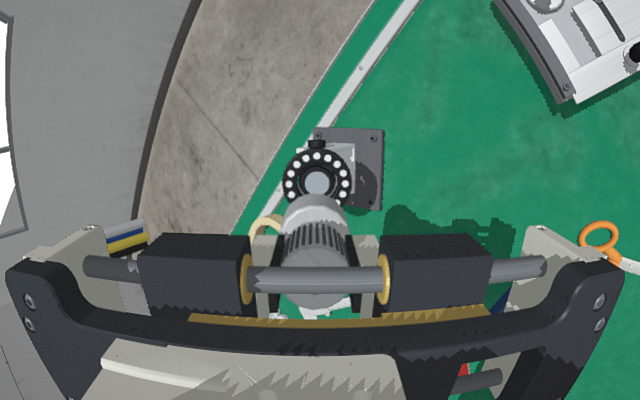

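Run:
```python
from h import *
s=get_state();m=camera_model('wrist');print('lens est',fplane(m,317,182,.116),np.abs(s['qd']).max())
```

```text
lens est [0.6340053 0.2344583 0.116    ] 0.0011393878952532014
```

The wrist view puts the lens within 2 mm of my estimate and the arm is still, so I'm handing in.

```bash
python3 -c "
from station import *
print(job_done())"
```

```text
the job is handed in; nothing more can be done
None
```

I handed the job in with the thick-headed chuck held still over the inspection camera: by my measurements its mouth is about 120 mm in front of the lens and within about 4 mm of the lens axis, with the keeper drawn back and the thin chuck left in its seat. The hand-in returned no verdict.

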